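# Click the jar counter round to zero

### The job

A new case of jars is being started: with a fingertip, gently flick the broad thumbwheel of the jar counter forward (its top moving away from you) click by click, until its extra-wide index fin stands straight up between the two pointed cheeks. Do not click it past that point, do not clamp or force the wheel, and leave the slim wheel of the case counter and the loose things beside the counters as they are.

Things in the scene. Friction and masses are not known exactly. Their poses are not given: they have to be found in the camera images.
- jar_counter: The jar counter: of the two grey desk counters, the one with the BROAD white finned wheel. Origin at the centre of its underside, on the table; x to its far side, y along the wheel's axle, z up. Base 96 (x) by 72 (y) by 8 mm; two upright cheeks 50 mm apart, each a pointed gable 85 mm high right above the axle. Screwed down: it cannot slide or lift.
- jar_counter_axis (a point): Centre of the broad wheel, on its level axle, 60 mm above the table; axes as the counter. The wheel: hub radius 30 mm and eight radial fins 45 degrees apart, 4.5 mm thick, each with a 7 mm round bead along its outer edge, 50 mm from the axle. Hub and seven fins are 26 mm wide; the index fin is 46 mm wide, standing out 10 mm on either side.
- jar_counter_top (a point): Fixed point at the top of the broad wheel, 110 mm above the table, over the axle; axes as the counter. At rest a fin's edge is here, the next ones 35 mm off in x, 95 mm above the table. Shut fingers let down 24 mm on the near side (-x) of it, tips 12 mm below it, then drawn straight along +x to 28 mm past it, push this fin until it slips under the tips: one click.
- jar_wheel_index (a point): Middle of the outer edge of the broad wheel's index fin; turns with the wheel. Wanted: straight up, at the top point. z points outward from the axle.
- jar_wheel (a joint): Angle of the broad wheel, rad; 0: index fin straight up (wanted). Grows as the wheel's top moves to the counter's +x (forward). Starts 2 to 5 clicks short, at -1.57, -2.36, -3.14 or -3.93. A sprung detent holds it at every multiple of 0.785 (one click = one fin); pushed a little over half a click it snaps to the next (left up to 0.2 off if a finger leant on it to the last). 1 to 2 N at a fin edge turn it.
- case_counter: The case counter, a bystander: the one with the SLIM white wheel (12 mm wide, cheeks 28 mm apart, base 96 by 50 mm); otherwise built as the jar counter, with the same frame, heights and fins. Screwed down. To be left alone.
- case_wheel (a joint): Angle of the slim wheel, rad; 0 at the start, its own index fin (24 mm wide) straight up; to be left there. Clicks and sense as for the broad wheel.
- middle_jar: Loose amber jar with a black lid between the two counters, 68 mm across, 78 mm tall; origin at the centre of its underside. To be left alone.
- wick_tin: Loose round grey tin to one side of the counters, 68 mm across, 36 mm tall; origin at the centre of its underside. To be left alone.
- label_roll: Loose pale label roll lying flat to one side of the counters, 66 mm across, 30 mm tall; origin at the centre of its underside. To be left alone.

How it is judged:
At the end, for the whole second after the job is handed in: The broad wheel rests in the click with its index fin straight up (joint within 0.3 rad of 0, one click being 0.785), the slim wheel is still within 0.3 rad of 0, and the loose jar, tin and roll are within 20 mm of where they stood (value of joint jar_wheel between -0.3 and 0.3 rad and value of joint case_wheel between -0.3 and 0.3 rad and velocity of joint jar_wheel between -0.1 and 0.1 rad/s and distance of each of middle_jar, wick_tin, label_roll from where it was at the start of the episode below 0.02 m); the robot touches nothing.
It fails at once if the broad wheel was clicked past the index position (more than half a click beyond it) (value of joint jar_wheel above 0.5 rad).
It fails at once if the counter was clamped or forced (more than 60 N from the fingers) (contact force between the fingers and jar_counter above 60 N).
It fails at once if the slim wheel of the case counter was turned by half a click (value of joint case_wheel above 0.39 rad or value of joint case_wheel below -0.39 rad).
It fails at once if a loose jar, tin or roll was pushed, lifted or carried off (20 mm) (distance of any of middle_jar, wick_tin, label_roll from where it was at the start of the episode above 0.02 m).
It also fails if it takes over 59 s, if anything falls off the work surface, if the arm or the gripper's body presses on something with over 40 N, if the wrist force passes 120 N, or if a joint passes its speed limit or range.

### The arm

A 6-joint arm with a two-finger parallel gripper is mounted at the origin on the work surface; the furniture and walls round the work are solid. World frame = base frame: x ahead of the robot, y to its left, z up, the work surface at z = 0. Lengths are in m, angles in rad, forces in N, time in s.
With the tool pointing down it reaches from about 0.35 to 0.725 m from the base axis. Payload 6 kg.
Tool frame: the origin (TCP) lies on the mounting face of the last link; the fingertips stand 173 mm ahead of it and the grasp point (between the pads) lies 155 mm ahead of it; z points along the fingers, y is the line along which they close (so a half turn about z gives the same grasp; the last joint's range is limited). The gripper opens to 85 mm and grips with 20 to 120 N. Pads are 22 mm wide; open, the fingers measure 114 mm over their backs; the gripper's body (76 mm by 85 mm) begins 54 mm behind the grasp point. The pads swing forward as they close: fully open they stand 13 mm farther back than shut.
Start: joints at [1.653, 0.04, 0.085, 0, -1.615, -0.334], TCP at [0.149, 0.581, 0.405] pointing down, gripper open.
Joint ranges: [-2.56, 2.56], [-1.29, 2.01], [-1.08, 1.49], [-3.29, 1.98], [-2.81, -0.18], [-2.99, 2.99]. Speed limits (rad/s): [2.57, 2.57, 3.01, 3.14, 3.14, 3.14].

### API

Orientations are given as a 3x3 rotation matrix whose columns are the frame's x, y, z axes.
In Python, from bench import read_state, eyes, sign_off gives the robot as it stands.
- The arm moves only by the shell command python3 -m jog 'ROWS' [FORCE]. ROWS is JSON, a list of rows, each a list of 3 entries, a list of its own where there are three numbers: the turn, a rotation vector about the tool's x, y, z in degrees, then the shift along the tool's x, y, z in cm, then the closure, from 0 (fully open) to 1 (shut). In form: [[[ax, ay, az], [x, y, z], fingers], ...]. A call has 1 to 12 rows; each row is the pose to reach, as a shift and turn from the pose commanded when the call began, along the tool's axes at that moment; what a row does not reach only later rows make up. A row lasts 1/8 s, in which the tool goes at most 62.5 mm and 10.7 degrees, less where a joint would pass 70% of its speed; a pose out of reach is approached as far as the arm can. A call with a gripper value outside its range is refused whole. The fingers move at their own pace and stop on an object; FORCE is the grip in N (left out, the last holds). Time passes only in rows, so rows that repeat a pose let the fingers close. It gives the time, the measured TCP pose, the force, the opening and the grip force at its end, in the units of the state.
- read_state(): the state, without advancing time (a new reading comes with each control period).
- eyes.capture(name): name is "scene" or "top" or "wrist"; returns a dict with "color" (384x512x3 uint8, red, green, blue), "fx", "fy", "cx", "cy" (pixels), "origin" and "orientation" of the camera in the world; the wrist camera has in their place "mount" (4x4, takes a point from camera to tool coordinates, whose origin is the TCP and whose axes are the flange's). Camera axes: x right, y down, z forward; pixel columns grow to the right and rows downward; lengths in m; the calibration is good to about 2 mm. A picture is of the moment at which its call begins: read the wrist's pose just before it. There is no depth.
- sign_off(): hands the job in; it is judged then, once.
The state is a dict: "clock": time; "qpos": joint angles; "qd": joint speeds; "joint_efforts": joint torques, N m; "ee_pos": TCP position; "tcp_rot": TCP orientation; "wrist_force": force on the tool from outside, world axes, zero at the start; "wrist_torque": the same for the moment, N m; "finger_gap": opening from 0.0 (shut) to 1.0 (fully open); "grasp_force": force on a finger pad.
Only numpy, scipy, OpenCV 4.12 (cv2) and the standard library are available. Lean on these libraries where they do the work, as an engineer would, in place of code of your own. Each camera call takes 0.05 s, during which the arm holds its last target. There are 200 camera calls.

## Working session

There is one attempt and no reset: what is moved stays moved. The work goes in short steps, Python scripts to look and compute and a shell command to move; the robot and the scene stay as the last step left them, time stands still between calls to the robot, and variables do not carry over. Pictures are saved under pics/ and viewed, at most 10 in all, crops included, and the job is handed in when it is done.

```bash
mkdir -p pics
python3 - <<'E'
from bench import read_state, eyes
import cv2,json,numpy as np
s=read_state();print(s)
for n in("scene","top"):
    c=eyes.capture(n);cv2.imwrite(f"pics/{n}0.png",cv2.resize(c["color"][:,:,::-1],(800,600),interpolation=cv2.INTER_CUBIC))
    d={k:np.array(v).tolist() for k,v in c.items() if k!="color"};json.dump(d,open(f"{n}.json","w"));print(d)
E
```

```text
{'clock': 0.0, 'qpos': array([ 1.65268560e+00,  4.08457878e-02,  8.38025373e-02, -4.64448843e-04,
       -1.61547020e+00, -3.33706184e-01]), 'qd': array([-0.00229465, -0.0008423 , -0.00057369,  0.00053531, -0.00082636,
        0.00030404]), 'joint_efforts': array([ 4.47688772e-04, -3.68199205e+01,  3.47428679e+01,  6.93251118e+00,
       -5.29882003e-03, -1.25024548e-05]), 'ee_pos': array([0.14938792, 0.58109407, 0.40365462]), 'tcp_rot': array([[ 9.68466401e-01, -2.49143987e-01, -3.21973252e-04],
       [-2.49144164e-01, -9.68464829e-01, -1.74932780e-03],
       [ 1.24014731e-04,  1.77438295e-03, -9.99998418e-01]]), 'wrist_force': array([0.2721069 , 0.80583907, 0.16439962]), 'wrist_torque': array([ 0.00680602, -0.0196798 ,  0.00475257]), 'grasp_force': 0.0, 'finger_gap': 0.9990713482811808}
{'fx': 426.5855478470811, 'fy': 426.5855478470811, 'cx': 260.61047000268894, 'cy': 193.45270645721004, 'origin': [-0.10250585576653419, -0.5756893156649853, 0.970543623435501], 'orientation': [[0.7064386125237466, -0.5254176389410949, 0.47421597550598094], [-0.7077136757827629, -0.5156105057827555, 0.48299809465100524], [-0.009264979523677089, -0.6768176349771159, -0.7360924188839398]]}
{'fx': 378.8397453542575, 'fy': 378.8397453542575, 'cx': 261.90448195813195, 'cy': 196.08212349835543, 'origin': [0.3508533791029299, -0.00671904530816615, 1.2143440632948723], 'orientation': [[-0.004426946106254705, -0.9963003256673967, 0.08582577248828842], [-0.9999559657058654, 0.005120646844491554, 0.007864198951182807], [-0.008274587447244823, -0.08578717882605262, -0.9962791231134196]]}
```

View pics/scene0.png

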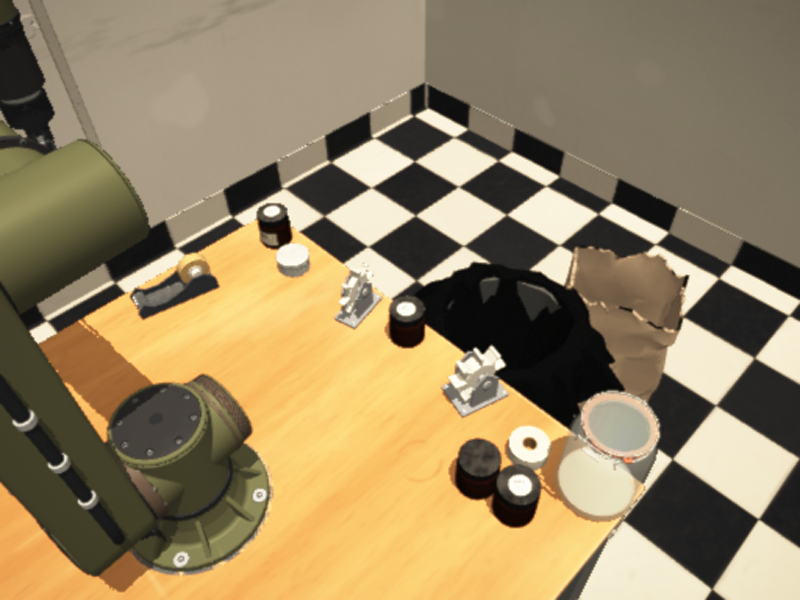

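View pics/top0.png

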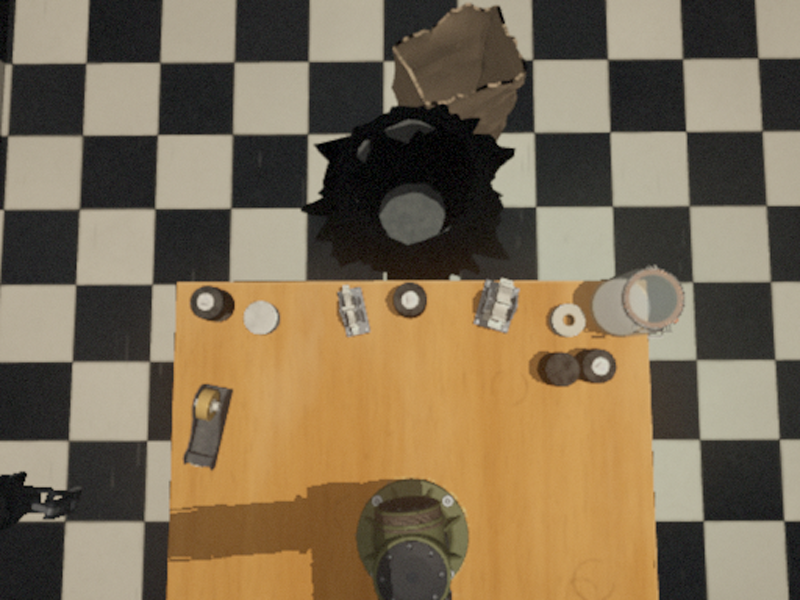

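The jar counter, with the broad wheel, is at about (497,305) in the top view and (476,380) in the scene view. The slim one is at (352,311) in the top view. I'll crop in closer.

Run:
```python
import cv2,numpy as np
from bench import eyes
a=eyes.capture("top")["color"][165:225,290:350,::-1]; b=eyes.capture("scene")["color"][210:270,275:335,::-1]
cv2.imwrite("pics/crop1.png",np.hstack([cv2.resize(i,(400,400),interpolation=cv2.INTER_CUBIC) for i in(a,b)]))
```

```text
(no output)
```

View pics/crop1.png

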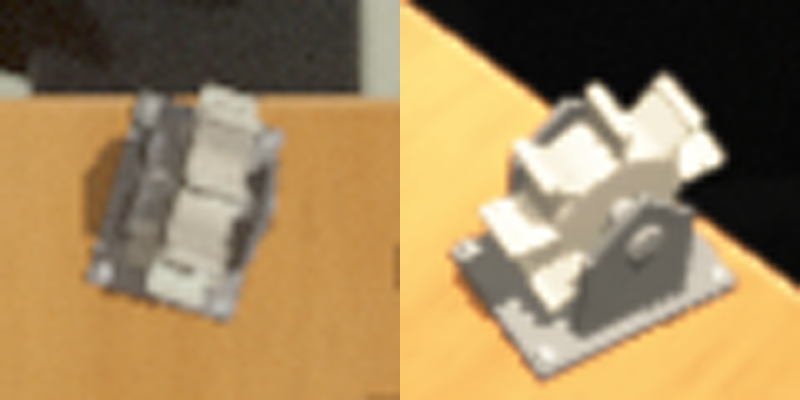

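Base corners in the left (top view) crop: near-left (92,280), near-right (230,318), far-right (280,133), far-left (140,92). In the right (scene view) crop: (455,250), (543,378), (738,285).

```bash
cat > h.py <<'E'
import json,numpy as np
def ray(cam,uv,z):
    c=json.load(open(cam+".json"));R=np.array(c["orientation"]);o=np.array(c["origin"])
    d=R@[(uv[0]-c["cx"])/c["fx"],(uv[1]-c["cy"])/c["fy"],1];return o+d*(z-o[2])/d[2]
E
python3 - <<'E'
from h import *
P=[ray("top",(290+u/6.667-.4,165+v/6.667-.4),.008) for u,v in((92,280),(230,318),(280,133),(140,92))]
print(np.round(P,4));print(np.mean(P,0))
f=(P[2]+P[3]-P[0]-P[1])/2;l=(P[0]+P[3]-P[1]-P[2])/2
print(f,l,np.linalg.norm(f),np.linalg.norm(l),np.degrees([np.arctan2(f[1],f[0]),np.arctan2(-l[0],l[1])]))
Q=[ray("scene",(275+(u-400)/6.667-.4,210+v/6.667-.4),.008) for u,v in((455,250),(543,378),(738,285))];print(np.round(Q,4),(Q[0]+Q[2])/2)
f=Q[2]-Q[1];print(np.degrees(np.arctan2(f[1],f[0])),np.linalg.norm(f))
E
```

```text
[[ 0.4205 -0.1292  0.008 ]
 [ 0.402  -0.1948  0.008 ]
 [ 0.4907 -0.2204  0.008 ]
 [ 0.5109 -0.1536  0.008 ]]
[ 0.45600224 -0.17447786  0.008     ]
[ 0.08953117 -0.0249581   0.        ] [0.01933548 0.06616519 0.        ] 0.09294480982237159 0.0689325222771574 [-15.57657845 -16.28996667]
[[ 0.4187 -0.1291  0.008 ]
 [ 0.3979 -0.1961  0.008 ]
 [ 0.4869 -0.223   0.008 ]] [ 0.45280946 -0.17601969  0.008     ]
-16.8006234700193 0.09292245324088308
```

```bash
python3 -m jog '[[[0,0,2],[34,31,0],1],[[0,0,2],[34,31,0],1],[[0,0,2],[34,31,0],1],[[0,0,2],[34,31,0],1],[[0,0,2],[34,31,0],1],[[0,0,2],[34,31,0],1],[[0,0,2],[42.4,65.4,0],1],[[0,0,2],[42.4,65.4,0],1],[[0,0,2],[42.4,65.4,0],1],[[0,0,2],[42.4,65.4,0],1],[[0,0,2],[42.4,65.4,0],1],[[0,0,2],[42.4,65.4,0],1]]' 40; python3 -m jog '[[[0,0,0],[0,0,0],1],[[0,0,0],[0,0,0],1]]'
python3 - <<'E'
from bench import read_state, eyes
import cv2,json,numpy as np
s=read_state();print(s["clock"],s["ee_pos"],s["tcp_rot"],s["finger_gap"],s["wrist_force"])
c=eyes.capture("wrist");cv2.imwrite("pics/w1.png",cv2.resize(c["color"][:,:,::-1],(800,600),interpolation=cv2.INTER_CUBIC))
print({k:v for k,v in c.items() if k!="color"})
E
```

```text
clock: 1.7
ee_pos: [0.3914, -0.1079, 0.405]
tcp_rot: [[0.959, -0.282, 0.002], [-0.282, -0.959, 0.0], [0.001, -0.001, -1.0]]
wrist_force: [1.3, 0.5, 0.2]
finger_gap: 0.002
grasp_force: 0.0
clock: 1.95
ee_pos: [0.3919, -0.106, 0.4045]
tcp_rot: [[0.959, -0.284, -0.0], [-0.284, -0.959, 0.0], [-0.0, -0.0, -1.0]]
wrist_force: [0.6, 0.3, 0.2]
finger_gap: 0.001
grasp_force: 0.0
1.95 [ 0.39185302 -0.10602292  0.40451419] [[ 9.58773988e-01 -2.84169497e-01 -3.69256152e-04]
 [-2.84169460e-01 -9.58774059e-01  1.51017808e-04]
 [-3.96947874e-04 -3.98606244e-05 -9.99999920e-01]] 0.0009494557378859689 [0.58541059 0.29733017 0.19531574]
{'fx': 277.08216927151625, 'fy': 277.08216927151625, 'cx': 251.79653942535217, 'cy': 192.38920381434022, 'mount': array([[-2.97428781e-05, -9.63328177e-01, -2.68325962e-01,
         6.84805048e-02],
       [ 9.99999997e-01, -1.05681236e-05, -7.29050095e-05,
        -7.41457449e-04],
       [ 6.73957480e-05, -2.68325963e-01,  9.63328175e-01,
         3.06838082e-02],
       [ 0.00000000e+00,  0.00000000e+00,  0.00000000e+00,
         1.00000000e+00]])}
```

View pics/w1.png

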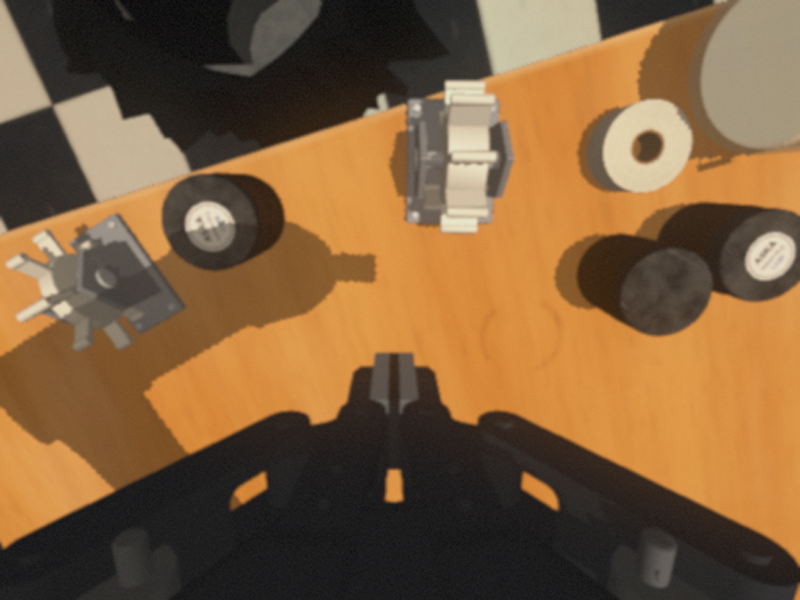

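The wrist view shows the broad counter's top fin centred at about (472,157). The near (460,225) and far (465,88) horizontal fins are both narrow, so the index fin is hidden below and at least 3 clicks are needed. I'll refine the wheel top position from this view.

```bash
cat >> h.py <<'E'
def wray(c,s,uv,z):
    M=np.array(c["mount"]);R=np.array(s["tcp_rot"]);o=s["ee_pos"]+R@M[:3,3]
    d=R@M[:3,:3]@[(uv[0]/1.5625-c["cx"])/c["fx"],(uv[1]/1.5625-c["cy"])/c["fy"],1];return o+d*(z-o[2])/d[2]
E
python3 - <<'E'
from h import *
from bench import read_state,eyes
s=read_state();c=eyes.capture("wrist");R=s["tcp_rot"]
for uv,z in(((472,157),.113),((460,225),.063),((465,88),.063),((408,100),.008),((408,223),.008),((491,223),.008)):
    p=wray(c,s,uv,z);print(uv,p.round(4),"tool",(R.T@(p-s["ee_pos"])).round(4))
p=np.array([.4545,-.175,.11]);print("est",(R.T@(p-s["ee_pos"])).round(4))
E
```

```text
(472, 157) [ 0.4574 -0.1705  0.113 ] tool [0.0812 0.0442 0.2916]
(460, 225) [ 0.415  -0.1604  0.063 ] tool [0.0377 0.0466 0.3416]
(465, 88) [ 0.5004 -0.1851  0.063 ] tool [0.1266 0.0462 0.3416]
(408, 100) [ 0.5121 -0.1515  0.008 ] tool [0.1284 0.0106 0.3966]
(408, 223) [ 0.4212 -0.1256  0.008 ] tool [0.0339 0.0114 0.3966]
(491, 223) [ 0.4017 -0.1922  0.008 ] tool [0.0339 0.0808 0.3966]
est [0.0797 0.0494 0.2946]
```

```bash
python3 -m jog '[[[0,0,0],[5.7,4.6,0],1],[[0,0,0],[5.7,4.6,5],1],[[0,0,0],[5.7,4.6,8],1],[[0,0,0],[5.7,4.6,10],1],[[0,0,0],[5.7,4.6,12],1],[[0,0,0],[5.7,4.6,13.3],1],[[0,0,0],[5.7,4.6,13.3],1],[[0,0,0],[5.7,4.6,13.3],1]]'
python3 - <<'E'
from bench import read_state, eyes
import cv2
s=read_state();c=eyes.capture("wrist");cv2.imwrite("pics/w2.png",cv2.resize(c["color"][:,:,::-1],(800,600),interpolation=cv2.INTER_CUBIC))
E
```

```text
clock: 3.05
ee_pos: [0.434, -0.1659, 0.2729]
tcp_rot: [[0.959, -0.282, 0.002], [-0.282, -0.959, -0.001], [0.002, 0.0, -1.0]]
wrist_force: [0.1, 0.1, 0.4]
finger_gap: 0.003
grasp_force: 0.0
```

View pics/w2.png

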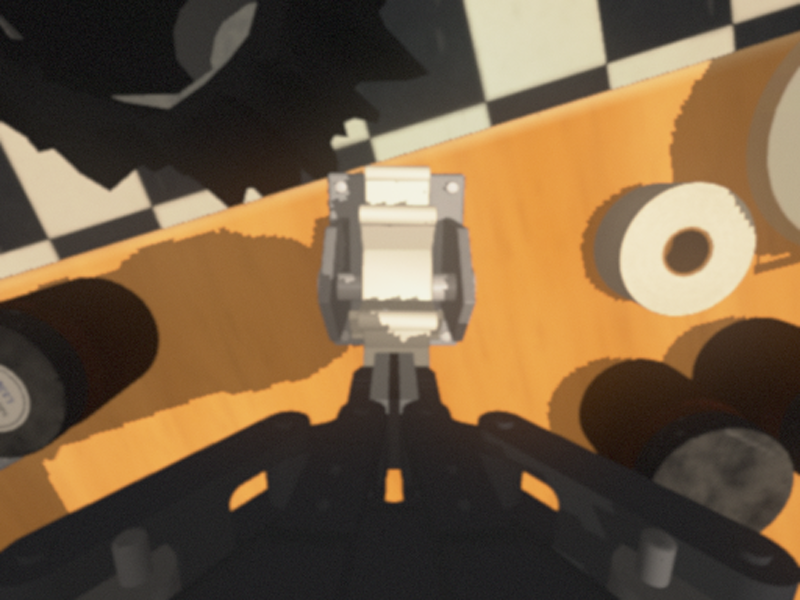

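The fingers are centred on the wheel (column ~397), with the tips behind the top fin, and no wide fin is in sight. First click.

```bash
python3 -m jog '[[[0,0,0],[0,0,0.15],1],[[0,0,0],[0.7,0,0.15],1],[[0,0,0],[1.4,0,0.15],1],[[0,0,0],[2.1,0,0.15],1],[[0,0,0],[2.8,0,0.15],1],[[0,0,0],[3.5,0,0.15],1],[[0,0,0],[4.2,0,0.15],1],[[0,0,0],[4.8,0,0.15],1],[[0,0,0],[5.2,0,0.15],1],[[0,0,0],[5.2,0,0.15],1]]'; python3 -m jog '[[[0,0,0],[0,0,-3],1],[[0,0,0],[0,0,-6],1],[[0,0,0],[-5.2,0,-6],1],[[0,0,0],[-5.2,0,-6],1],[[0,0,0],[-8,0,-6],1],[[0,0,0],[-8,0,-6],1],[[0,0,0],[-8,0,-6],1]]'
python3 - <<'E'
from bench import read_state, eyes
import cv2
s=read_state();c=eyes.capture("wrist");cv2.imwrite("pics/w3.png",cv2.resize(c["color"][:,:,::-1],(800,600),interpolation=cv2.INTER_CUBIC))
E
```

```text
clock: 4.35
ee_pos: [0.4837, -0.1808, 0.2702]
tcp_rot: [[0.959, -0.283, -0.0], [-0.283, -0.959, -0.0], [-0.0, 0.0, -1.0]]
wrist_force: [-0.8, 0.7, 0.9]
finger_gap: 0.002
grasp_force: 0.0
clock: 5.22
ee_pos: [0.4071, -0.1582, 0.3304]
tcp_rot: [[0.959, -0.283, 0.001], [-0.283, -0.959, -0.0], [0.001, -0.0, -1.0]]
wrist_force: [0.9, -0.4, -0.6]
finger_gap: -0.001
grasp_force: 0.0
```

View pics/w3.png

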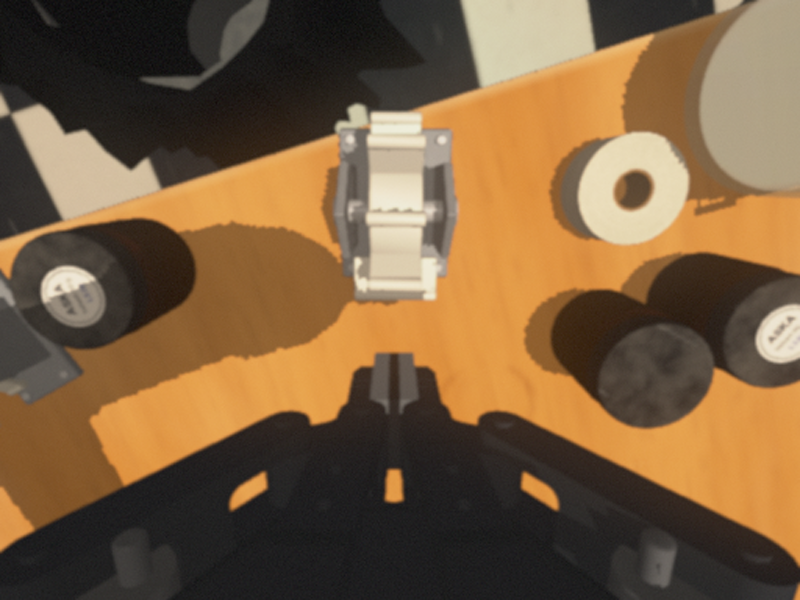

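The wide index fin is now visible pointing at the robot, at (396,280) and 82 px wide, which is what a fin at axle height should measure. So the wheel is at about -1.57 and two clicks remain. I'll do one and check.

```bash
python3 -m jog '[[[0,0,0],[2.8,0,0],1],[[0,0,0],[2.8,0,3],1],[[0,0,0],[2.8,0,5],1],[[0,0,0],[2.8,0,6],1],[[0,0,0],[2.8,0,6],1],[[0,0,0],[2.8,0,6],1]]' && python3 -m jog '[[[0,0,0],[0.7,0,0],1],[[0,0,0],[1.4,0,0],1],[[0,0,0],[2.1,0,0],1],[[0,0,0],[2.8,0,0],1],[[0,0,0],[3.5,0,0],1],[[0,0,0],[4.2,0,0],1],[[0,0,0],[4.8,0,0],1],[[0,0,0],[5.2,0,0],1],[[0,0,0],[5.2,0,0],1]]'; python3 -m jog '[[[0,0,0],[0,0,-3],1],[[0,0,0],[0,0,-6],1],[[0,0,0],[-5.2,0,-6],1],[[0,0,0],[-5.2,0,-6],1],[[0,0,0],[-8,0,-6],1],[[0,0,0],[-8,0,-6],1],[[0,0,0],[-8,0,-6],1]]'
python3 - <<'E'
from bench import read_state, eyes
import cv2
s=read_state();c=eyes.capture("wrist");cv2.imwrite("pics/w4.png",cv2.resize(c["color"][:,:,::-1],(800,600),interpolation=cv2.INTER_CUBIC))
E
```

```text
clock: 6.02
ee_pos: [0.434, -0.1661, 0.2711]
tcp_rot: [[0.959, -0.283, 0.001], [-0.283, -0.959, -0.0], [0.001, -0.0, -1.0]]
wrist_force: [-1.0, 0.5, -0.9]
finger_gap: -0.002
grasp_force: 0.0
clock: 7.15
ee_pos: [0.4837, -0.1808, 0.2702]
tcp_rot: [[0.959, -0.283, -0.0], [-0.283, -0.959, -0.0], [-0.0, 0.0, -1.0]]
wrist_force: [0.1, 0.5, -0.7]
finger_gap: 0.005
grasp_force: 0.0
clock: 8.02
ee_pos: [0.4071, -0.1582, 0.3304]
tcp_rot: [[0.959, -0.283, 0.001], [-0.283, -0.959, -0.0], [0.001, -0.0, -1.0]]
wrist_force: [-0.2, -0.3, -1.0]
finger_gap: 0.001
grasp_force: 0.0
```

View pics/w4.png

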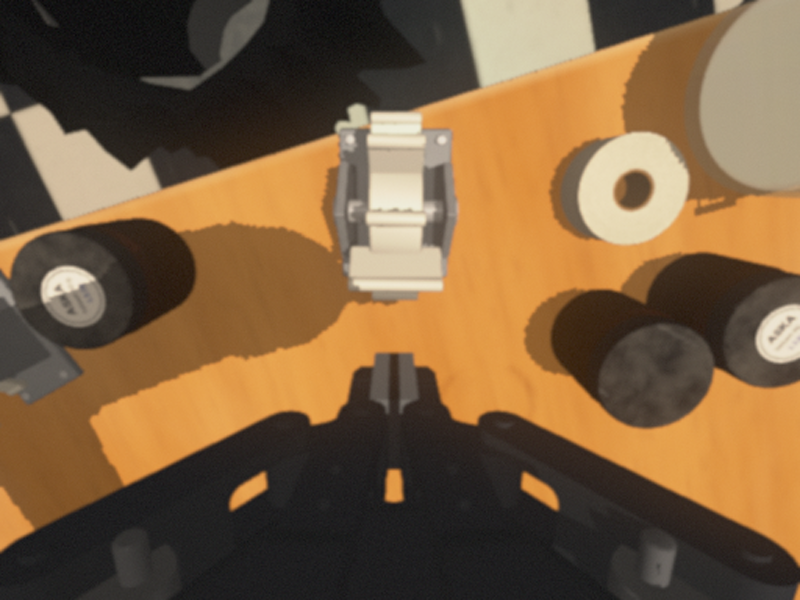

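The index fin now stands 45° short of upright, on the near side at (396,285). One more click.

```bash
python3 -m jog '[[[0,0,0],[2.8,0,0],1],[[0,0,0],[2.8,0,3],1],[[0,0,0],[2.8,0,5],1],[[0,0,0],[2.8,0,6],1],[[0,0,0],[2.8,0,6],1],[[0,0,0],[2.8,0,6],1]]' && python3 -m jog '[[[0,0,0],[0.7,0,0],1],[[0,0,0],[1.4,0,0],1],[[0,0,0],[2.1,0,0],1],[[0,0,0],[2.8,0,0],1],[[0,0,0],[3.5,0,0],1],[[0,0,0],[4.2,0,0],1],[[0,0,0],[4.8,0,0],1],[[0,0,0],[5.2,0,0],1],[[0,0,0],[5.2,0,0],1]]'; python3 -m jog '[[[0,0,0],[0,0,-3],1],[[0,0,0],[0,0,-6],1],[[0,0,0],[-5.2,0,-6],1],[[0,0,0],[-5.2,0,-6],1],[[0,0,0],[-8,0,-6],1],[[0,0,0],[-8,0,-6],1],[[0,0,0],[-8,0,-6],1]]'
python3 - <<'E'
from bench import read_state, eyes
import cv2
s=read_state();c=eyes.capture("wrist");cv2.imwrite("pics/w5.png",cv2.resize(c["color"][:,:,::-1],(800,600),interpolation=cv2.INTER_CUBIC))
E
```

```text
clock: 8.82
ee_pos: [0.434, -0.1661, 0.2711]
tcp_rot: [[0.959, -0.283, 0.001], [-0.283, -0.959, -0.0], [0.001, -0.0, -1.0]]
wrist_force: [-0.2, 0.2, 0.1]
finger_gap: -0.002
grasp_force: 0.0
clock: 9.95
ee_pos: [0.4837, -0.1808, 0.2702]
tcp_rot: [[0.959, -0.283, -0.0], [-0.283, -0.959, -0.0], [-0.0, 0.0, -1.0]]
wrist_force: [0.4, -0.6, 0.1]
finger_gap: -0.006
grasp_force: 0.0
clock: 10.82
ee_pos: [0.4071, -0.1582, 0.3304]
tcp_rot: [[0.959, -0.283, 0.001], [-0.283, -0.959, -0.0], [0.001, -0.0, -1.0]]
wrist_force: [0.3, 1.3, 1.4]
finger_gap: -0.002
grasp_force: 0.0
```

View pics/w5.png

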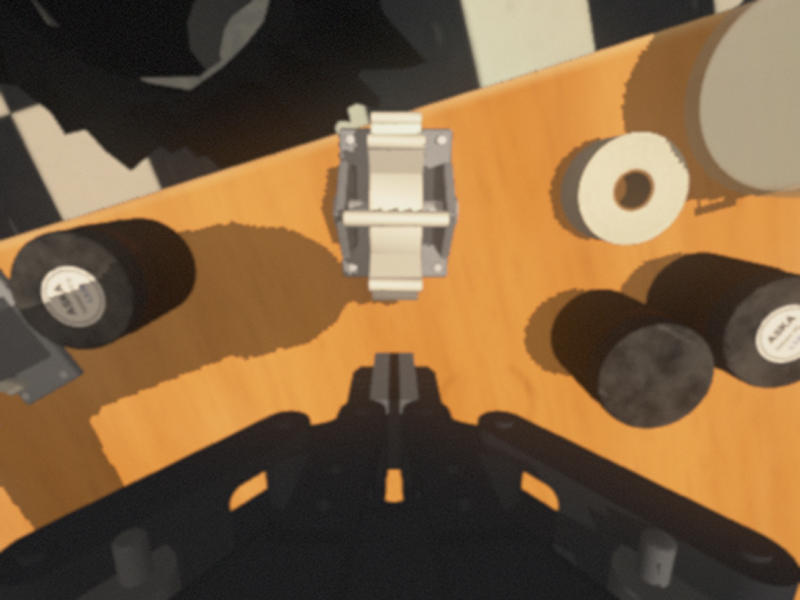

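The index fin, 107 px wide at (396,218), stands straight up between the cheeks. The arm is clear of everything.

```bash
python3 -c "from bench import sign_off;print(sign_off())"
```

```text
the job is handed in; nothing more can be done
None
```

I flicked the broad wheel forward three clicks; the last wrist picture shows its index fin straight up between the cheeks, nothing else was touched, and the job is handed in (no verdict came back).

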